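Unhook the blue slip strainer and lay it in the wash tray

TASK

Take the blue slip strainer out of its stand by its upright fin: lift and tilt it a little, so that its far end rises over the upright lip while its tongue stays hooked, then draw the tongue out from under the red lip without forcing it. Keep it within 20 degrees of level throughout, so that nothing caught in it spills. Lay it flat, fin up, on the floor of the white wash tray, without dropping it; leave the yellow strainer in its stand.

Things in the scene. Friction and masses are not known exactly. Their poses are not given: they have to be found in the camera images.
- blue_fin (a point): Blue strainer, 100 to 210 g: middle of its upright fin (30 long in x, 12 thick in y; top 14 mm above this point). z up, -x to the hooked end. In mm from here: flat mesh frame x -73..57, y -42..42, z -32..-22; the steel tongue (50 wide, 6 thick) runs on from the frame's -x end to x -99, its underside at z -32. Grasp the fin across y.
- blue_stand: Fixed steel stand under the blue strainer; origin at table height, +x roughly away from the robot. In mm: rails 40 high; blue_fin rests at x 8, z 72, same axes. Red lip, x -95..-71, z 53..59, overhangs the tongue (7 free above it; wall 4 behind it). Upright lip, x 67..72, top z 60, 2 beyond the frame. Tilted 11 deg (8 to 16) about the tongue's lower tip edge, it clears both on moving 30 to +x.
- tray: Fixed white plastic wash tray, 250 mm (x) by 178 mm (y), walls 4 mm thick and 16 mm high, inner floor 4 mm above the table. Origin in the middle of its underside, at table height; z up. The strainer (156 x 84 mm with its tongue) lies in it lengthways along x, either way round.
- yellow_fin (a point): The same point on the yellow strainer, which is alike in all but colour and sits in its own identical stand, where it must stay.

How it is judged:
On the way:
1. the blue strainer is tilted by more than 3.5 degrees while its tongue is still under the red lip (angle between blue_fin's own z axis and vertical above 0.06 rad and x of blue_fin in the frame of blue_stand below 0.02 m and distance between blue_fin and blue_stand below 0.13 m), for 0.05 s.
At the end, for the whole second after the job is handed in: The blue strainer lies flat (within 5 degrees), fin up, on the floor of the white tray (grip point within 110 mm lengthways and 85 mm across of the tray's middle, and 30 to 42 mm above its underside), at rest and let go; the yellow strainer is within 20 mm of where it started (x of blue_fin in the frame of tray between -0.11 and 0.11 m and y of blue_fin in the frame of tray between -0.085 and 0.085 m and z of blue_fin in the frame of tray between 0.03 and 0.042 m and angle between blue_fin's own z axis and vertical below 0.09 rad and linear speed of blue below 0.02 m/s and distance of yellow_fin from where it was at the start of the episode below 0.02 m); the robot touches nothing.
It fails at once if the blue strainer is dropped (let go and falling faster than 0.6 m/s, a fall of about 20 mm) (contact force between the fingers and blue below 0.05 N and linear speed of blue above 0.6 m/s).
It fails at once if the yellow strainer is moved by more than 20 mm (distance of yellow_fin from where it was at the start of the episode above 0.02 m).
It fails at once if the blue strainer is forced against its stand with more than 25 N (contact force between blue and blue_stand above 25 N).
It fails at once if the blue strainer is tipped more than 23 degrees from level (angle between blue_fin's own z axis and vertical above 0.4 rad).
It also fails if it takes over 43 s, if anything falls off the work surface, if the arm or the gripper's body presses on something with over 40 N, if the wrist force passes 120 N, or if a joint passes its speed limit or range.

ROBOT

A 6-joint arm with a two-finger parallel gripper is mounted at the origin on the work surface. World frame = base frame: x ahead of the robot, y to its left, z up, the work surface at z = 0. Lengths are in m, angles in rad, forces in N, time in s.
With the tool pointing down it reaches from about 0.35 to 0.775 m from the base axis. Payload 7.3 kg.
Tool frame: the origin (TCP) lies at the very end of the fingers, on their centre line; the grasp point (between the pads) lies 19 mm behind it (robot.pinch_z is the distance from the TCP to the grasp point, in m); z points along the fingers, y is the line along which they close (so a half turn about z gives the same grasp; the last joint's range is limited). The gripper opens to 92 mm and grips with 3 to 60 N. Pads are 19 mm wide; open, the fingers measure 130 mm over their backs; the gripper's body (75 mm by 190 mm) begins 47 mm behind the grasp point.
Start: joints at [-1.331, 0.342, 1.524, -0, 1.275, -0.146], TCP at [0.198, -0.486, 0.227] pointing down, gripper open.
Joint ranges: [-2.53, 2.53], [-0.77, 2.02], [0.04, 2.7], [-1, 4.14], [0.28, 2.66], [-3.11, 3.11]. Speed limits (rad/s): [2.57, 2.57, 3.14, 3.14, 3.14, 3.14].

INTERFACE

Orientations are given as [roll, pitch, yaw] about the fixed x, y, z axes, in that order (R = Rz(yaw) Ry(pitch) Rx(roll)).
In Python, from cell import robot gives the robot as it stands.
- The arm moves only by the tool move_arm, never from a script. Its argument "motion" is a list of rows, each a list of 6 numbers: the shift along the tool's x, y, z in units of 0.1 m (1.0 is 0.1 m), then the turn, a rotation vector about the tool's x, y, z in units of pi rad (1.0 is pi rad). In form: [[dx, dy, dz, rx, ry, rz], ...]. A call has 1 to 12 rows; each row is the pose to reach, as a shift and turn from the pose commanded when the call began, along the tool's axes at that moment, turning the shorter way round; what a row does not reach only later rows make up. A row lasts 1/8 s, in which the tool goes at most 62.5 mm and 10.7 degrees, less where a joint would pass 70% of its speed; a pose out of reach is approached as far as the arm can. A call with a number of a shift or a turn outside -1 to 1 is refused whole. A call with a gripper value outside its range is refused whole. "fingers" is the opening, from -1 (shut) to 1 (fully open), set as the call begins (left out, the last holds). The fingers move at their own pace and stop on an object; "newtons" is the grip in N (left out, the last holds). Time passes only in rows, so rows that repeat a pose let the fingers close. It gives the time, the measured TCP pose, the force, the opening and the grip force at its end, in the units of the state.
- robot.observe(): the state, without advancing time (a new reading comes with each control period).
- robot.read_camera(name): name is "scene" or "top" or "wrist"; returns a dict with "image" (384x512x3 uint8, red, green, blue), "range_z" (384x512 float32, m along the optical axis (not along the pixel's ray), 0 where there is no reading), "vfov" (degrees; the focal length in pixels is half the picture's height over the tangent of half this angle, whatever the lens; pixels are square), "cx", "cy" (the principal point, pixels), "k1" (the pictures are not rectified: a ray, as slopes to the right and down, at radius r is drawn at 1 + k1 r^2 times it, then the intrinsics apply), "extrinsics" (4x4, takes a point from camera to world coordinates); the wrist camera has in their place "hand_eye" (4x4, takes a point from camera to tool coordinates, whose origin is the TCP and whose axes are the flange's). Camera axes: x right, y up, looking along -z (the intrinsics and any distortion apply to the point x, -y, -z); pixel columns grow to the right and rows downward; lengths in m; the calibration is good to about 2 mm. A picture is of the moment at which its call begins: read the wrist's pose just before it.
- robot.hand_in(): hands the job in; it is judged then, once.
The state is a dict: "time": time; "qpos": joint angles; "qvel": joint speeds; "joint_efforts": joint torques, N m; "tool_pos": TCP position; "tool_rot": TCP orientation; "contact_force": force on the tool from outside, world axes, zero at the start; "torque": the same for the moment, N m; "opening": finger opening in m; "grip_force": force on a finger pad.
Only numpy, scipy, OpenCV 4.12 (cv2) and the standard library are available. Lean on these libraries where they do the work, as an engineer would, in place of code of your own. Each camera call takes 0.05 s, during which the arm holds its last target. There are 200 camera calls.

## Working session

There is one attempt and no reset: what is moved stays moved. The work goes in short steps, Python scripts to look and compute and a tool call to move; the robot and the scene stay as the last step left them, time stands still between calls to the robot, and variables do not carry over. Pictures are saved under pics/ and viewed, at most 10 in all, crops included, and the job is handed in when it is done.

Besides the shell and the picture viewer there is one more tool, called after "Request:" by a JSON object that holds its "name" and its "arguments", one argument or row to a line. move_arm: Moves the arm, as the interface text tells. Shifts and turns lie within -1 to 1; 1 stands for 0.1 m of shift or pi rad of turn. Its arguments: {"type":"object","properties":{"motion":{"type":"array"},"fingers":{"type":"number"},"newtons":{"type":"number"}},"required":["motion"]}

```bash
mkdir -p pics; cat > h.py <<'E'
import numpy as np,cv2
from cell import robot
from scipy.spatial.transform import Rotation as R
def cloud(d,T):
    im=d["image"];h,w=im.shape[:2];f=h/2/np.tan(np.radians(d["vfov"])/2)
    K=np.array([[f,0,d["cx"]],[0,f,d["cy"]],[0,0,1.]])
    u,v=np.meshgrid(np.arange(w),np.arange(h))
    p=cv2.undistortPoints(np.stack([u,v],-1).reshape(-1,1,2).astype(float),K,np.array([d["k1"],0,0,0.])).reshape(h,w,2)
    z=d["range_z"];P=np.stack([p[...,0]*z,-p[...,1]*z,-z],-1)
    return P@T[:3,:3].T+T[:3,3]
def look(n):
    s=robot.observe();d=robot.read_camera(n)
    if n=="wrist":
        T=np.eye(4);T[:3,:3]=R.from_euler("xyz",s["tool_rot"]).as_matrix();T[:3,3]=s["tool_pos"];T=T@d["hand_eye"]
    else:T=d["extrinsics"]
    return d["image"],cloud(d,T),d["range_z"]>0,cv2.cvtColor(d["image"],cv2.COLOR_RGB2HSV)
E
python3 - <<'E'
from h import *
print(robot.observe())
for n in("top","scene"):
    im,P,ok,H=look(n);cv2.imwrite(f"pics/{n}.png",im[...,::-1]);np.savez(f"{n}.npz",im=im,P=P,ok=ok,H=H)
    for c,(a,b) in dict(blue=(100,125),yellow=(22,35)).items():
        m=ok&(H[...,0]>=a)&(H[...,0]<=b)&(H[...,1]>110)&(H[...,2]>50);q=P[m]
        if len(q): print(n,c,len(q),np.percentile(q,[2,50,98],axis=0).round(3).tolist())
E
```

```text
{'time': 0.0, 'qpos': array([-1.33101787e+00,  3.42726864e-01,  1.52504962e+00, -1.59005722e-05,
        1.27544073e+00, -1.45985677e-01]), 'qvel': array([-8.33544597e-04,  2.04326690e-03,  1.00079487e-03, -2.95672759e-03,
        1.01736494e-03,  7.55070285e-05]), 'joint_efforts': array([ 1.52295601e-03, -4.31248963e+01, -2.44218081e+01,  7.18119065e-02,
        5.59900166e-02, -1.33118510e-04]), 'tool_pos': array([ 0.19745851, -0.48598016,  0.22603146]), 'tool_rot': array([-3.13998316e+00, -2.21278679e-04,  3.85768594e-01]), 'contact_force': array([-0.21908395, -0.17617182,  0.0940767 ]), 'torque': array([ 0.00409588, -0.02576406, -0.01897876]), 'grip_force': 0.0, 'opening': 0.09162686924300796}
top blue 1415 [[0.494, -0.051, 0.047], [0.562, -0.009, 0.051], [0.621, 0.032, 0.087]]
top yellow 1493 [[0.464, 0.244, 0.005], [0.531, 0.281, 0.051], [0.591, 0.35, 0.087]]
scene blue 3209 [[-0.091, -1.624, -0.174], [0.069, -1.358, 0.014], [0.61, 0.035, 0.079]]
scene yellow 1519 [[0.463, 0.247, 0.043], [0.536, 0.296, 0.049], [0.587, 0.334, 0.085]]
```

View pics/top.png

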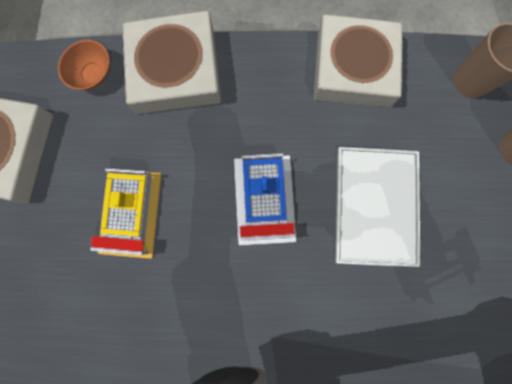

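View pics/scene.png

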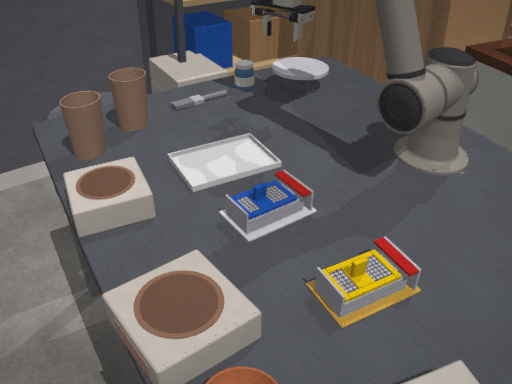

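The top view shows the blue strainer at about (265,190) with its red lip at (267,230), and yellow at (122,205). The tray is at (378,207), and image up is +x. The scene view agrees.

```bash
python3 - <<'E'
from h import *
D=np.load("top.npz");P,ok,H=D["P"],D["ok"],D["H"]
def rect(m,n):
    m=cv2.morphologyEx(m.astype(np.uint8),cv2.MORPH_OPEN,np.ones((2,2)))>0
    q=P[m&ok];r=cv2.minAreaRect((q[:,:2]*1000).astype(np.float32));print(n,len(q),r,q.mean(0).round(4),np.median(q[:,2]).round(4));return q
v,u=np.mgrid[:384,:512]
box=lambda a,b,c,d:(u>a)&(u<b)&(v>c)&(v<d)
blue=(H[...,0]>=100)&(H[...,0]<=125)&(H[...,1]>110)&box(230,300,145,250)
rect(blue&(P[...,2]<.06)&(P[...,2]>.043),"frame")
q=rect(blue&(P[...,2]>.078),"fin"); print(q[:,2].max())
red=((H[...,0]<8)|(H[...,0]>172))&(H[...,1]>150)&box(230,300,215,250)
rect(red&(P[...,2]>.05),"lip")
t=(H[...,1]<40)&(H[...,2]>150)&box(325,430,140,275)
rect(t&(P[...,2]>.0)&(P[...,2]<.03),"tray")
# blue stand + all above table near blue
E
```

```text
frame 1286 ((555.8524780273438, -13.464828491210938), (129.1795654296875, 85.40689849853516), 3.100832223892212) [ 0.5578 -0.0118  0.0497] 0.0505
fin 89 ((565.052490234375, -11.598998069763184), (12.650555610656738, 31.48213768005371), 89.86711120605469) [ 0.5618 -0.0112  0.0797] 0.086
0.08984780627837974
lip 505 ((472.51580810546875, -19.997425079345703), (19.577564239501953, 110.7833251953125), 3.721147060394287) [ 0.4724 -0.0175  0.0591] 0.0594
tray 9447 ((525.7687377929688, -262.175537109375), (188.32034301757812, 256.924072265625), 87.11556243896484) [ 0.523  -0.2611  0.0056] 0.0049
```

Request:
{"name": "move_arm", "arguments": {
  "motion": [
    [0.5, -0.3, 0, 0, 0, 0],
    [1, -0.6, 0, 0, 0, 0],
    [1, -0.6, 0, 0, 0, 0]
  ],
  "fingers": 0.0
}}

```text
time: 0.48
tool_pos: [0.2693, -0.3902, 0.2267]
tool_rot: [-3.14, -0.001, 0.39]
contact_force: [0.1, -1.0, 0.3]
opening: 0.0669
grip_force: 0.0
```

Request:
{"name": "move_arm", "arguments": {
  "motion": [
    [0.5, -0.3, 0, 0, 0, 0],
    [1, -0.6, 0, 0, 0, 0],
    [1, -0.6, 0, 0, 0, 0]
  ]
}}

```text
time: 0.85
tool_pos: [0.339, -0.2979, 0.2267]
tool_rot: [-3.141, -0.0, 0.39]
contact_force: [0.6, -0.5, 0.2]
opening: 0.0462
grip_force: 0.0
```

Request:
{"name": "move_arm", "arguments": {
  "motion": [
    [0.5, -0.3, 0, 0, 0, 0],
    [1, -0.6, 0, 0, 0, 0],
    [1, -0.6, 0, 0, 0, 0]
  ]
}}

```text
time: 1.23
tool_pos: [0.409, -0.2055, 0.2266]
tool_rot: [-3.142, -0.0, 0.39]
contact_force: [-0.3, -1.1, -0.5]
opening: 0.0455
grip_force: 0.0
```

Request:
{"name": "move_arm", "arguments": {
  "motion": [
    [0.5, -0.3, 0, 0, 0, 0],
    [1, -0.6, 0, 0, 0, 0],
    [1, -0.6, 0, 0, 0, 0]
  ]
}}

```text
time: 1.6
tool_pos: [0.4791, -0.113, 0.2263]
tool_rot: [3.141, 0.0, 0.389]
contact_force: [0.6, -0.3, 0.4]
opening: 0.0458
grip_force: 0.0
```

Request:
{"name": "move_arm", "arguments": {
  "motion": [
    [0.5, -0.3, 0, 0, 0, 0.03],
    [1, -0.6, 0, 0, 0, 0.07],
    [1, -0.6, 0, 0, 0, 0.104],
    [1, -0.6, 0, 0, 0, 0.104]
  ]
}}

```text
time: 2.1
tool_pos: [0.5478, -0.0225, 0.2262]
tool_rot: [3.141, 0.001, 0.059]
contact_force: [-0.3, -0.9, -0.4]
opening: 0.0462
grip_force: 0.0
```

```bash
python3 - <<'E'
from h import *
im,P,ok,H=look("wrist");cv2.imwrite("pics/w1.png",im[...,::-1])
def rect(m,n):
    m=cv2.morphologyEx(m.astype(np.uint8),cv2.MORPH_OPEN,np.ones((3,3)))>0
    q=P[m&ok]
    if len(q)<10: print(n,len(q));return
    r=cv2.minAreaRect((q[:,:2]*1000).astype(np.float32));print(n,len(q),np.round(r[0]+r[1]+(r[2],),1),q.mean(0).round(4),np.median(q[:,2]).round(4))
blue=(H[...,0]>=100)&(H[...,0]<=125)&(H[...,1]>110)
rect(blue&(P[...,2]<.06)&(P[...,2]>.043),"frame")
rect(blue&(P[...,2]>.082),"fin")
red=((H[...,0]<8)|(H[...,0]>172))&(H[...,1]>150)
rect(red&(P[...,2]>.05)&(P[...,2]<.07),"lip")
print(robot.observe()["tool_pos"],robot.observe()["tool_rot"])
E
```

```text
frame 5005 [555.2  -8.6 128.8  83.6   3.4] [ 0.561  -0.0084  0.049 ] 0.049
fin 341 [563.3  -8.1  29.3  11.9   3.2] [ 0.5639 -0.0081  0.0846] 0.0847
lip 1571 [465.5  93.1  24.2 322.    4. ] [ 0.4721 -0.0048  0.0581] 0.0581
[ 0.547602   -0.02261314  0.2263881 ] [3.14090149e+00 8.86439173e-04 5.92002473e-02]
```

View pics/w1.png

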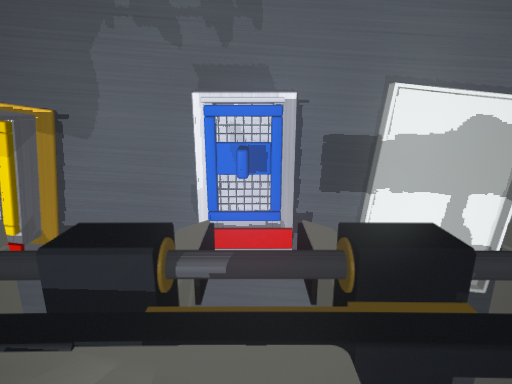

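The wrist view shows the blue fin at (242,162), with nothing obstructing it. I'll descend onto it.

Request:
{"name": "move_arm", "arguments": {
  "motion": [
    [0.167, -0.126, 0.4, 0, 0, 0],
    [0.167, -0.126, 0.8, 0, 0, 0],
    [0.167, -0.126, 1.0, 0, 0, 0],
    [0.167, -0.126, 1.0, 0, 0, 0]
  ]
}}

```text
time: 2.65
tool_pos: [0.5626, -0.0085, 0.1254]
tool_rot: [-3.141, 0.004, 0.059]
contact_force: [-0.5, 0.1, 0.1]
opening: 0.0464
grip_force: 0.0
```

Request:
{"name": "move_arm", "arguments": {
  "motion": [
    [0, 0, 0.25, 0, 0, 0],
    [0, 0, 0.45, 0, 0, 0],
    [0, 0, 0.6, 0, 0, 0],
    [0, 0, 0.7, 0, 0, 0],
    [0, 0, 0.7, 0, 0, 0]
  ]
}}

```text
time: 3.28
tool_pos: [0.5638, -0.007, 0.0566]
tool_rot: [3.142, 0.0, 0.059]
contact_force: [0.2, 0.3, -0.2]
opening: 0.046
grip_force: 0.0
```

Request:
{"name": "move_arm", "arguments": {
  "motion": [
    [0, 0, 0, 0, 0, 0],
    [0, 0, 0, 0, 0, 0],
    [0, 0, 0, 0, 0, 0],
    [0, 0, 0, 0, 0, 0],
    [0, 0, 0, 0, 0, 0],
    [0, 0, 0, 0, 0, 0]
  ],
  "fingers": -1,
  "newtons": 6
}}

```text
time: 4.03
tool_pos: [0.564, -0.0068, 0.0569]
tool_rot: [3.141, -0.0, 0.059]
contact_force: [-0.3, 0.6, 2.9]
opening: 0.0122
grip_force: 6.0
```

Request:
{"name": "move_arm", "arguments": {
  "motion": [
    [0, 0, 0, 0, 0, 0],
    [0, 0, 0, 0, 0, 0],
    [0, 0, -0.005, 0, 0, 0],
    [0, 0, -0.01, 0, 0, 0],
    [-0.006, 0, -0.045, 0, 0.011, 0],
    [-0.014, 0, -0.08, 0, 0.022, 0],
    [-0.014, 0, -0.08, 0, 0.022, 0]
  ],
  "newtons": 40
}}

```text
time: 4.9
tool_pos: [0.5617, -0.0067, 0.0646]
tool_rot: [-3.141, -0.068, 0.059]
contact_force: [1.1, 0.1, -1.4]
opening: 0.0115
grip_force: 40.0
```

Request:
{"name": "move_arm", "arguments": {
  "motion": [
    [-0.006, 0, -0.032, 0, 0.0097, 0],
    [-0.012, 0, -0.063, 0, 0.0194, 0],
    [-0.02, 0, -0.093, 0, 0.029, 0],
    [-0.027, 0, -0.124, 0, 0.0389, 0],
    [-0.027, 0, -0.124, 0, 0.0389, 0]
  ]
}}

```text
time: 5.52
tool_pos: [0.5585, -0.007, 0.0767]
tool_rot: [-3.141, -0.19, 0.059]
contact_force: [0.1, 0.7, -1.9]
opening: 0.0119
grip_force: 40.0
```

```bash
python3 - <<'E'
from h import *
s=robot.observe();print(s["tool_pos"],s["tool_rot"],s["contact_force"],s["torque"])
im,P,ok,H=look("wrist")
blue=ok&(H[...,0]>=100)&(H[...,0]<=125)&(H[...,1]>110)&(abs(P[...,0]-.56)<.1)&(abs(P[...,1])<.07)&(P[...,2]<.1)
q=P[blue]
c=np.linalg.lstsq(np.c_[q[:,:2],np.ones(len(q))],q[:,2],rcond=None)[0]
r=abs(q[:,2]-np.c_[q[:,:2],np.ones(len(q))]@c)<.006
c=np.linalg.lstsq(np.c_[q[r][:,:2],np.ones(r.sum())],q[r][:,2],rcond=None)[0]
print(len(q),np.degrees(np.arctan(c[:2])),q[:,0].max(),c[2]+c[0]*.56)
im2,P2,ok2,H2=look("scene");cv2.imwrite("pics/s2.png",cv2.resize(im2[130:250,180:360,::-1],None,fx=4,fy=4))
E
```

```text
[ 0.55851309 -0.00698288  0.07668731] [-3.14136456 -0.18996312  0.05887164] [ 0.07086376  0.72329081 -1.92648057] [-0.01276975  0.15979994  0.00034399]
8631 [10.28817539  0.70796494] 0.6185256667748192 0.06923184626077045
```

View pics/s2.png

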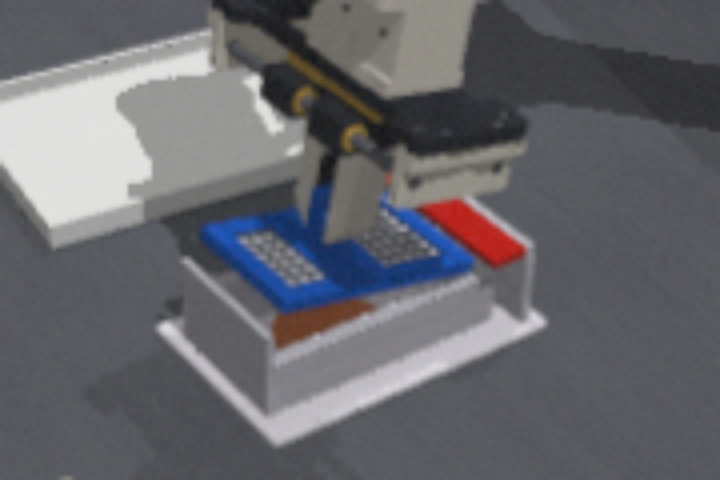

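The blue frame's far end (about (290,290)) is clear above the upright lip and its tongue is still under the red lip. Now I'll draw it along +x.

Request:
{"name": "move_arm", "arguments": {
  "motion": [
    [0.039, 0, 0.0076, 0, 0, 0],
    [0.079, 0, 0.015, 0, 0, 0],
    [0.118, 0, 0.023, 0, 0, 0],
    [0.118, 0, 0.023, 0, 0, 0]
  ]
}}

```text
time: 6.12
tool_pos: [0.5713, -0.0063, 0.0768]
tool_rot: [3.141, -0.191, 0.059]
contact_force: [-0.0, 0.1, -1.0]
opening: 0.0121
grip_force: 40.0
```

Request:
{"name": "move_arm", "arguments": {
  "motion": [
    [0.05, 0, 0.01, 0, 0, 0],
    [0.1, 0, 0.0194, 0, 0, 0],
    [0.15, 0, 0.029, 0, 0, 0],
    [0.206, 0, 0.04, 0, 0, 0],
    [0.206, 0, 0.04, 0, 0, 0]
  ]
}}

```text
time: 6.75
tool_pos: [0.5923, -0.0051, 0.0768]
tool_rot: [3.141, -0.192, 0.059]
contact_force: [0.2, 0.0, -1.7]
opening: 0.0117
grip_force: 40.0
```

Request:
{"name": "move_arm", "arguments": {
  "motion": [
    [0.02, 0, -0.1, 0, 0, 0],
    [0.06, 0, -0.3, 0, 0, 0],
    [0.115, 0, -0.589, 0, 0, 0],
    [0.115, 0, -0.589, 0, -0.0205, 0],
    [0.115, 0, -0.589, 0, -0.041, 0],
    [0.115, 0, -0.589, 0, -0.0611, 0],
    [0.115, 0, -0.589, 0, -0.0611, 0]
  ]
}}

```text
time: 7.62
tool_pos: [0.5927, -0.0051, 0.1373]
tool_rot: [3.141, -0.001, 0.059]
contact_force: [-0.1, 0.2, -2.3]
opening: 0.012
grip_force: 40.0
```

```bash
python3 - <<'E'
from h import *
s=robot.observe();print(s["tool_pos"],s["tool_rot"],s["contact_force"],s["torque"])
im,P,ok,H=look("scene");cv2.imwrite("pics/s3.png",cv2.resize(im[100:250,140:360,::-1],None,fx=3,fy=3))
im,P,ok,H=look("wrist")
q=P[ok&(H[...,0]>=100)&(H[...,0]<=125)&(H[...,1]>110)&(P[...,2]>.11)&(P[...,2]<.15)]
c=np.linalg.lstsq(np.c_[q[:,:2],np.ones(len(q))],q[:,2],rcond=None)[0];print(np.degrees(np.arctan(c[:2])),np.median(q,0))
m=ok&(H[...,1]<40)&(H[...,2]>140)&(P[...,1]<-.12)&(P[...,2]<.03)&(P[...,2]>0)
q=P[m]; print(len(q),np.percentile(q,[1,99],axis=0))
E
```

```text
[ 0.59271795 -0.00509093  0.13728785] [ 3.14131784e+00 -7.77198181e-04  5.92458370e-02] [-0.07189737  0.1813778  -2.25000975] [ 0.02516407 -0.01961233 -0.02262159]
[-1.83111692 -0.0925612 ] [ 0.62791187 -0.00271505  0.12905049]
14430 [[ 4.62650889e-01 -2.58246908e-01  5.35423364e-05]
 [ 7.30661236e-01 -1.30491577e-01  1.56739648e-02]]
```

View pics/s3.png

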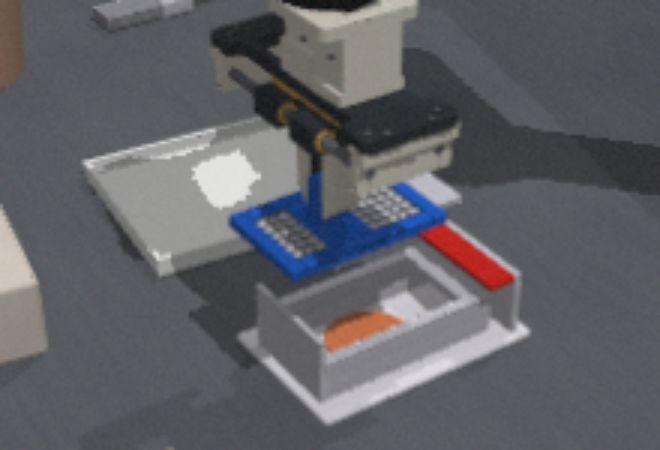

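The strainer is out and nearly level above the stand (fin at about (320,190)). Next I'll carry it to the tray.

Request:
{"name": "move_arm", "arguments": {
  "motion": [
    [-0.106, 0.42, 0, 0, 0, 0],
    [-0.213, 0.845, 0, 0, 0, 0],
    [-0.213, 0.845, 0, 0, 0, 0]
  ]
}}

```text
time: 8.1
tool_pos: [0.5748, -0.0934, 0.1372]
tool_rot: [3.141, -0.0, 0.055]
contact_force: [-0.0, -0.2, -1.2]
opening: 0.0114
grip_force: 40.0
```

Request:
{"name": "move_arm", "arguments": {
  "motion": [
    [-0.106, 0.42, 0, 0, 0, 0],
    [-0.213, 0.845, 0, 0, 0, 0],
    [-0.213, 0.845, 0, 0, 0, 0]
  ]
}}

```text
time: 8.48
tool_pos: [0.5588, -0.1783, 0.1371]
tool_rot: [3.141, -0.0, 0.056]
contact_force: [0.7, -0.3, -1.5]
opening: 0.0118
grip_force: 40.0
```

Request:
{"name": "move_arm", "arguments": {
  "motion": [
    [-0.106, 0.42, 0, 0, 0, 0.017],
    [-0.213, 0.845, 0, 0, 0, 0.035],
    [-0.213, 0.845, 0, 0, 0, 0.035],
    [-0.213, 0.845, 0, 0, 0, 0.035]
  ]
}}

```text
time: 8.98
tool_pos: [0.5433, -0.2605, 0.1369]
tool_rot: [-3.141, 0.001, -0.05]
contact_force: [-0.9, 1.0, -1.3]
opening: 0.0117
grip_force: 40.0
```

Request:
{"name": "move_arm", "arguments": {
  "motion": [
    [0, 0, 0.25, 0, 0, 0],
    [0, 0, 0.5, 0, 0, 0],
    [0, 0, 0.75, 0, 0, 0],
    [0, 0, 0.9, 0, 0, 0],
    [0, 0, 0.9, 0, 0, 0]
  ]
}}

```text
time: 9.6
tool_pos: [0.5428, -0.2606, 0.0461]
tool_rot: [-3.14, 0.002, -0.05]
contact_force: [0.1, -0.6, -1.8]
opening: 0.0116
grip_force: 40.0
```

```bash
python3 - <<'E'
from h import *
s=robot.observe();print(s["tool_pos"],s["tool_rot"],s["contact_force"],s["torque"])
im,P,ok,H=look("scene");cv2.imwrite("pics/s4.png",cv2.resize(im[90:230,120:330,::-1],None,fx=3,fy=3))
E
```

```text
[ 0.54284633 -0.26059918  0.04611045] [-3.14048750e+00  2.41505887e-03 -4.96239382e-02] [ 0.0707812  -0.58083236 -1.84698362] [ 0.00893128 -0.02093954  0.04710949]
```

View pics/s4.png

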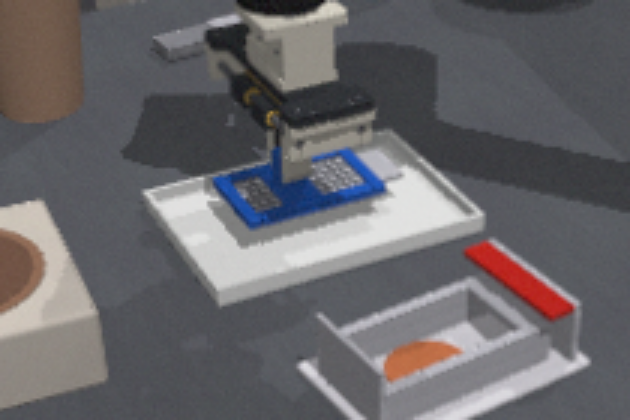

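The strainer sits over the tray, within its walls (frame at about (300,190)). I'll lower it the last 25 mm gently.

Request:
{"name": "move_arm", "arguments": {
  "motion": [
    [0, 0, 0.05, 0, 0, 0],
    [0, 0, 0.1, 0, 0, 0],
    [0, 0, 0.15, 0, 0, 0],
    [0, 0, 0.19, 0, 0, 0],
    [0, 0, 0.21, 0, 0, 0],
    [0, 0, 0.23, 0, 0, 0],
    [0, 0, 0.23, 0, 0, 0]
  ]
}}

```text
time: 10.52
tool_pos: [0.543, -0.2619, 0.0238]
tool_rot: [3.142, 0.001, -0.051]
contact_force: [-0.4, -1.2, -1.3]
opening: 0.0118
grip_force: 40.0
```

Request:
{"name": "move_arm", "arguments": {
  "motion": [
    [0, 0, 0.01, 0, 0, 0],
    [0, 0, 0.02, 0, 0, 0],
    [0, 0, 0.025, 0, 0, 0],
    [0, 0, 0.03, 0, 0, 0],
    [0, 0, 0.03, 0, 0, 0]
  ]
}}

```text
time: 11.15
tool_pos: [0.5431, -0.262, 0.021]
tool_rot: [3.141, 0.001, -0.051]
contact_force: [-0.7, 0.6, -1.6]
opening: 0.0119
grip_force: 40.0
```

Request:
{"name": "move_arm", "arguments": {
  "motion": [
    [0, 0, 0.01, 0, 0, 0],
    [0, 0, 0.015, 0, 0, 0],
    [0, 0, 0.015, 0, 0, 0]
  ]
}}

```text
time: 11.52
tool_pos: [0.5431, -0.262, 0.0209]
tool_rot: [3.141, -0.0, -0.051]
contact_force: [-2.8, 2.7, 9.8]
opening: 0.0118
grip_force: 40.0
```

Contact shows as +9.8 N. I'll release to a moderate opening, then rise.

Request:
{"name": "move_arm", "arguments": {
  "motion": [
    [0, 0, -0.005, 0, 0, 0],
    [0, 0, -0.01, 0, 0, 0],
    [0, 0, -0.01, 0, 0, 0],
    [0, 0, -0.01, 0, 0, 0],
    [0, 0, -0.01, 0, 0, 0],
    [0, 0, -0.01, 0, 0, 0]
  ],
  "fingers": -0.1
}}

```text
time: 12.28
tool_pos: [0.5431, -0.2619, 0.0203]
tool_rot: [3.141, 0.001, -0.051]
contact_force: [0.8, 0.1, 0.4]
opening: 0.0414
grip_force: 0.0
```

Request:
{"name": "move_arm", "arguments": {
  "motion": [
    [0, 0, -0.1, 0, 0, 0],
    [0, 0, -0.3, 0, 0, 0],
    [0, 0, -0.6, 0, 0, 0],
    [0, 0, -1, 0, 0, 0],
    [0, 0, -1, 0, 0, 0]
  ]
}}

```text
time: 12.9
tool_pos: [0.5451, -0.2631, 0.1248]
tool_rot: [3.137, -0.006, -0.051]
contact_force: [0.4, 0.8, 0.5]
opening: 0.0411
grip_force: 0.0
```

```bash
python3 - <<'E'
from h import *
s=robot.observe();print(s["tool_pos"],s["contact_force"],s["opening"])
im,P,ok,H=look("scene");cv2.imwrite("pics/s5.png",cv2.resize(im[90:330,120:440,::-1],None,fx=2,fy=2))
im,P,ok,H=look("wrist")
q=P[ok&(H[...,0]>=100)&(H[...,0]<=125)&(H[...,1]>110)&(P[...,2]>.005)&(P[...,2]<.022)]
c=np.linalg.lstsq(np.c_[q[:,:2],np.ones(len(q))],q[:,2],rcond=None)[0];print(np.degrees(np.arctan(c[:2])),np.median(q,0),len(q))
E
```

```text
[ 0.54506676 -0.26311708  0.12476182] [0.38659869 0.84921469 0.47445806] 0.04113756654806265
[-0.05610915  0.03724691] [ 0.55297427 -0.26490725  0.01294012] 5838
```

View pics/s5.png

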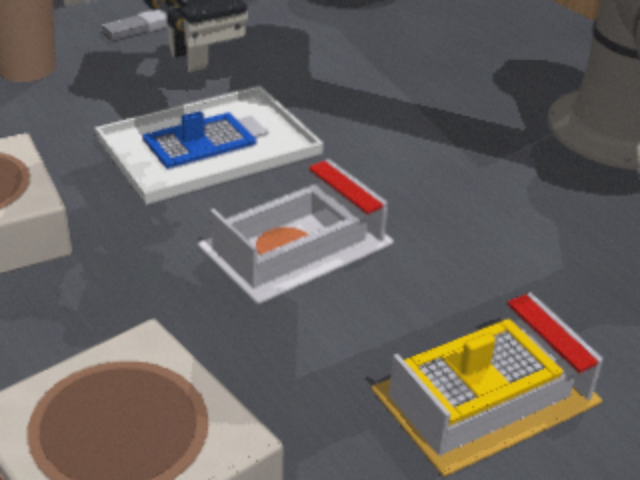

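The blue strainer lies flat in the tray (at about (195,138)), the yellow one is still in its stand (480,370), and the gripper is clear. I'll hand in.

```bash
python3 -c "
from cell import robot
print(robot.hand_in())"
```

```text
the job is handed in; nothing more can be done
None
```

The blue strainer was unhooked without forcing and now lies flat, fin up, on the tray floor; the yellow one stayed in its stand, and I handed the job in at about 13 s (no verdict was returned).

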